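# Swap the clips on the bath wall: fit the temperature probe

## Task

Fit the clip-on temperature probe to the bath: first squeeze the plain spring clip off the bath wall, where it sits between the two white guide ears, and park it gripping a free stretch of the aluminium rail. Then squeeze the clip with the probe off the rail and let it grip the bath wall midway between the ears, with the probe hanging inside the tank. Both clips must end upright, pushed right down on their edges and let go; leave the wide clip and everything else where it stands.

Things in the scene. Friction and masses are not known exactly. Their poses are not given: they have to be found in the camera images.
- plain_clip: Plain steel spring clip, 26 mm wide along y, 70 g, on the bath wall between the ears. Origin on the spring's pivot; z up, y along the pivot and the edge gripped, x across the edge. Two flat jaws reach 34 mm below the pivot, two flat handles 35 mm above it, splayed to 35 mm over their tops along x. Fully home, the pivot is 5 mm above the top of the edge.
- plain_clip_jaw (a joint): Jaw joint of the plain clip (rad): 0 gripping a 5 mm edge, 0.5 squeezed fully open, -0.1 shut on nothing. Squeezing the handles together along x (4 N, rising to 12 N) opens the jaws; at the stop the handles' outer faces are parallel, 18 mm apart, and the jaw tips gape 21 mm. Each half has then turned 0.25 rad, so the body's own frame leans by that.
- probe_clip: Spring clip of the same shape, size and axes (26 mm, 80 g), on the rail, with a thin probe fixed outside its +x jaw: a black head 11 mm across, 10 to 30 mm below the pivot, and a steel rod of 6 mm diameter running straight down, 16 mm from the pivot in +x, to 85 mm below it. Squeezed fully open, the probe leans outward by 0.25 rad.
- probe_clip_jaw (a joint): Jaw joint of the probe clip (rad): 0 gripping a 5 mm edge, 0.5 squeezed fully open, -0.1 shut on nothing. Works like the plain clip.
- probe_tip (a point): Lower end of the probe rod, at (16, 0, -85) mm in the frame of the probe clip.
- wide_clip: Spare steel spring clip, 44 mm wide along y, otherwise the same shape and axes, gripping the rail; leave it alone. It and the probe clip may have changed places along the rail.
- guide: Two white plastic ears on the bath's near wall, at varying places along it. Origin midway between them, in the middle of the wall's thickness, at its top edge (100 mm above the bench); x points level into the tank, y along the wall, z up. Each ear is 12 mm long, centred at y = +43 or -43 mm (74 mm free between), 24 mm across, 13 mm above the edge.
- tank: Open grey bath tank, empty of water, 150 (x) by 270 (y) by 100 mm high, walls 5 mm thick; origin at the centre of its underside, x points away from the wall with the guide. It stands to the robot's left or right, the rail on the other side.
- rail: Aluminium parking rail: an upright plate 5 mm thick (x), 230 mm long (y), top edge 100 mm above the bench, on a base 70 mm wide and 8 mm thick. Origin under its centre on the bench; y along the rail. It runs roughly away from the robot.
- tube_rack: White tube rack, 52 by 150 mm, 60 mm high with its tubes, standing in the tank by the far wall. Origin at the centre of its underside.
- jar: Glass jar, 60 mm in diameter and 85 mm high, beside the rail. Origin at its underside.
- reagent: White bottle, 60 mm in diameter and 220 mm high with its red cap, between tank and rail. Origin at its underside.
- flask: Conical flask, 74 mm at the foot, 100 mm high. Origin at its underside.
- tip_box: Blue pipette tip box with a clear lid, 85 by 120 by 66 mm high. Origin at its underside.
- microplate: Flat well plate, 86 by 128 by 15 mm. Origin at its underside.
Things that resemble listed ones, but are neither listed nor needed, are in the scene too. Leave any orange look-alike of the plain_clip alone.

How it is judged:
On the way, in this order (a step that is already met when the one before it is completed fails the run):
1. the plain clip grips the rail, let go (x of plain_clip in the frame of rail between -0.006 and 0.006 m and y of plain_clip in the frame of rail between -0.104 and 0.104 m and z of plain_clip in the frame of rail between 0.099 and 0.113 m and angle between plain_clip's own z axis and vertical below 0.2 rad and angle between the x axis of plain_clip and the x axis of rail, either way round below 0.25 rad and value of joint plain_clip_jaw between -0.07 and 0.09 rad and linear speed of plain_clip below 0.02 m/s and contact force between the fingers and plain_clip below 0.1 N), for 0.2 s.
2. the probe clip grips the bath wall between the ears, probe inside, let go (x of probe_clip in the frame of guide between -0.006 and 0.006 m and y of probe_clip in the frame of guide between -0.02 and 0.02 m and z of probe_clip in the frame of guide between -0.001 and 0.013 m and angle between probe_clip's own z axis and vertical below 0.2 rad and angle between the x axis of probe_clip and the x axis of guide, either way round below 0.25 rad and value of joint probe_clip_jaw between -0.07 and 0.09 rad and linear speed of probe_clip below 0.02 m/s and x of probe_tip in the frame of guide above 0.008 m and z of probe_tip in the frame of guide below -0.06 m and contact force between the fingers and probe_clip below 0.1 N), for 0.2 s.
At the end, for the whole second after the job is handed in: Probe clip on the bath wall within 20 mm of mid-ears, probe tip inside, 60 mm below the edge; plain clip wholly on the rail. Both at rest, jaws closed on the edge (joint -0.07 to 0.09), within 6 mm of its middle, pivot at most 13 mm above it, within 0.2 rad of upright and 0.25 of square (x of probe_clip in the frame of guide between -0.006 and 0.006 m and y of probe_clip in the frame of guide between -0.02 and 0.02 m and z of probe_clip in the frame of guide between -0.001 and 0.013 m and angle between each of probe_clip, plain_clip's own z axis and vertical below 0.2 rad and angle between the x axis of probe_clip and the x axis of guide, either way round below 0.25 rad and value of joint probe_clip_jaw between -0.07 and 0.09 rad and linear speed of each of probe_clip, plain_clip below 0.02 m/s and x of probe_tip in the frame of guide above 0.008 m and z of probe_tip in the frame of guide below -0.06 m and x of plain_clip in the frame of rail between -0.006 and 0.006 m and y of plain_clip in the frame of rail between -0.104 and 0.104 m and z of plain_clip in the frame of rail between 0.099 and 0.113 m and angle between the x axis of plain_clip and the x axis of rail, either way round below 0.25 rad and value of joint plain_clip_jaw between -0.07 and 0.09 rad); the robot touches nothing.
It fails at once if the wide clip was shifted more than 20 mm (distance of wide_clip from where it was at the start of the episode above 0.02 m).
It fails at once if another bystander was shifted more than 30 mm (distance of any of tube_rack, jar, reagent, flask, tip_box, microplate from where it was at the start of the episode above 0.03 m).
It also fails if it takes over 58 s, if anything falls off the work surface, if the arm or the gripper's body presses on something with over 40 N, if the wrist force passes 120 N, or if a joint passes its speed limit or range.

## Robot

A 7-joint arm with a two-finger parallel gripper is mounted at the origin on the work surface. World frame = base frame: x ahead of the robot, y to its left, z up, the work surface at z = 0. Lengths are in m, angles in rad, forces in N, time in s.
With the tool pointing down it reaches from about 0.425 to 0.925 m from the base axis. Payload 6.8 kg.
Tool frame: the origin (TCP) lies midway between the tips of the shut fingers; the grasp point (between the pads) lies 19 mm behind it (bot.pinch_z is the distance from the TCP to the grasp point, in m); z points along the fingers, y is the line along which they close (so a half turn about z gives the same grasp; the last joint's range is limited). The gripper opens to 85 mm and grips with 20 to 120 N. Pads are 22 mm wide; open, the fingers measure 114 mm over their backs; the gripper's body (76 mm by 85 mm) begins 54 mm behind the grasp point. The pads swing forward as they close: fully open they stand 13 mm farther back than shut.
Start: joints at [1.089, 0.477, 0.022, 1.555, -0.011, 1.109, -0.083], TCP at [0.246, -0.628, 0.231] pointing down, gripper open.
Joint ranges: [-2.96, 2.96], [-0.34, 2.1], [-1.41, 1.46], [0.24, 2.44], [-1.37, 4.51], [0.17, 1.92], [-2.96, 2.96]. Speed limits (rad/s): [2.39, 2.39, 3.14, 3.14, 3.14, 3.14, 3.14].

## Interface

Orientations are given as a unit quaternion [w, x, y, z].
In Python, from station import bot, imaging gives the robot as it stands. The module is installed in compiled form; this text tells all that it offers.
- The arm moves only by the tool carry_out, never from a script. Its argument "targets" is a list of rows, each a list of 5 numbers: the shift along the tool's x, y, z in cm, then the turn about the tool's z in degrees, then the opening, from -1 (shut) to 1 (fully open). In form: [[x, y, z, yaw, gripper], ...]. A call has 1 to 12 rows; each row shifts and turns the commanded pose from where the row before left it, along the tool's axes as they then stand; what a row does not reach is not made up. A row lasts 1/10 s, in which the tool goes at most 50 mm and 8.59 degrees, less where a joint would pass 70% of its speed; a pose out of reach is approached as far as the arm can. A call is refused whole if a number of a shift passes 5 or a number of a turn 8.59, either way. A call with a gripper value outside its range is refused whole. The fingers move at their own pace and stop on an object; "force" is the grip in N (left out, the last holds). Time passes only in rows, so rows that do not move let the fingers close. It gives the time, the measured TCP pose, the force, the opening and the grip force at its end, in the units of the state.
- bot.get_obs(): the state, without advancing time (a new reading comes with each control period).
- imaging.read_camera(name): name is "scene" or "top" or "wrist"; returns the picture (400x640x3 uint8, red, green, blue); there is no depth.
- imaging.calibration(name): a dict with "fx", "fy", "cx", "cy" (pixels), "k1" (the pictures are not rectified: a ray, as slopes to the right and down, at radius r is drawn at 1 + k1 r^2 times it, then the intrinsics apply), "extrinsics" (4x4, takes a point from world to camera coordinates). Camera axes: x right, y up, looking along -z (the intrinsics and any distortion apply to the point x, -y, -z); pixel columns grow to the right and rows downward; lengths in m; the calibration is good to about 2 mm. A picture is of the moment at which its call begins: read the wrist's pose just before it. calibration takes no time and is no camera call; for the wrist camera it gives the pose at the moment of the call.
- bot.hand_in(): hands the job in; it is judged then, once.
The state is a dict: "t": time; "q": joint angles; "joint_vel": joint speeds; "joint_torque": joint torques, N m; "eef_pos": TCP position; "tool_rot": TCP orientation; "contact_force": force on the tool from outside, world axes, zero at the start; "torque": the same for the moment, N m; "gripper_width": opening from 0.0 (shut) to 1.0 (fully open); "grasp_force": force on a finger pad.
Only numpy, scipy, OpenCV 4.12 (cv2) and the standard library are available. Lean on these libraries where they do the work, as an engineer would, in place of code of your own. Each camera call takes 0.05 s, during which the arm holds its last target. There are 200 camera calls.

## Working session

There is one attempt and no reset: what is moved stays moved. The work goes in short steps, Python scripts to look and compute and a tool call to move; the robot and the scene stay as the last step left them, time stands still between calls to the robot, and variables do not carry over. Pictures are saved under pics/ and viewed, at most 12 in all, crops included, and the job is handed in when it is done.

Besides the shell and the picture viewer there is one more tool, called as name(argument=value, ...), one argument or row to a line, values as JSON. carry_out: Moves the arm, as the interface text tells. Its arguments: {"type":"object","properties":{"targets":{"type":"array"},"force":{"type":"number"}},"required":["targets"]}

```bash
mkdir -p pics; python3 - <<'E'
from station import bot, imaging
import cv2, numpy as np
o=bot.get_obs(); print({k:np.round(v,3).tolist() for k,v in o.items()}, bot.pinch_z)
for n in ("scene","top"):
    im=imaging.read_camera(n); cv2.imwrite(f"pics/{n}0.png",cv2.cvtColor(im,cv2.COLOR_RGB2BGR))
    c=imaging.calibration(n); print(n,{k:np.round(v,4).tolist() for k,v in c.items()})
E
```

```text
{'t': 0.0, 'q': [1.089, 0.478, 0.022, 1.556, -0.012, 1.109, -0.083], 'joint_vel': [0.001, -0.001, -0.001, 0.001, 0.001, 0.0, 0.0], 'joint_torque': [0.0, -59.645, 1.608, -28.12, 0.012, 0.009, -0.0], 'eef_pos': [0.246, -0.628, 0.23], 'tool_rot': [-0.001, 0.983, 0.186, -0.0], 'contact_force': [1.023, 0.0, 0.261], 'torque': [0.024, 0.018, -0.034], 'grasp_force': 0.0, 'gripper_width': 1.001} 0.0187
scene {'fx': 396.0937, 'fy': 396.0937, 'cx': 322.6466, 'cy': 201.3595, 'k1': 0.0118, 'extrinsics': [[-0.7506, 0.6607, 0.008, 0.3792], [-0.4597, -0.5308, 0.712, 0.1961], [0.4747, 0.5307, 0.7021, -1.2308], [0.0, 0.0, 0.0, 1.0]]}
top {'fx': 488.5314, 'fy': 488.5314, 'cx': 322.9157, 'cy': 201.0692, 'k1': 0.0299, 'extrinsics': [[0.007, -1.0, -0.0052, 0.0093], [0.9851, 0.006, 0.1721, -0.5466], [-0.1721, -0.0063, 0.9851, -1.1905], [0.0, 0.0, 0.0, 1.0]]}
```

View pics/top0.png

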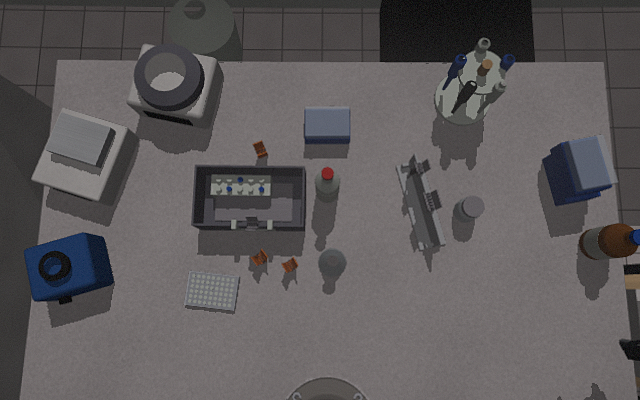

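View pics/scene0.png

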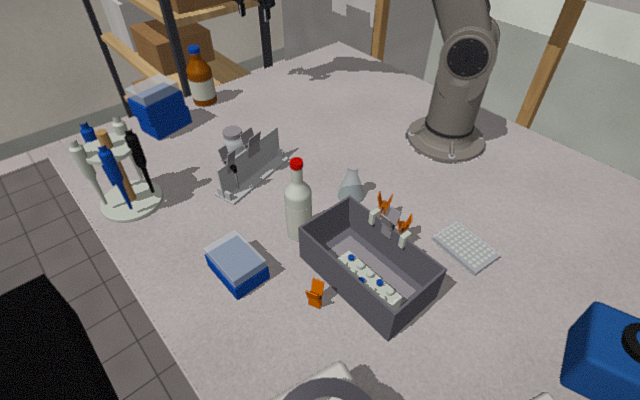

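The top view shows the tank on the left, with its near wall at about row 224. The ears are near (235,224) and (268,224) with the plain clip at (252,222) between them. The rail runs from (402,165) to (440,245) and carries clips near (418,165) and (432,200). I'll zoom in next.

```bash
cat > h.py <<'E'
from station import bot, imaging
import cv2, numpy as np
from scipy.spatial.transform import Rotation as R
def K(c): return np.array([[c['fx'],0,c['cx']],[0,c['fy'],c['cy']],[0,0,1.]])
def proj(c,P):
    P=np.atleast_2d(P); E=np.array(c['extrinsics']); p=P@E[:3,:3].T+E[:3,3]
    return cv2.projectPoints(p*[1,-1,-1],np.zeros(3),np.zeros(3),K(c),np.array([c['k1'],0,0,0]))[0][:,0]
def back(c,uv,z):
    """pixels to world points on the level plane z"""
    uv=np.array(np.atleast_2d(uv),float); E=np.array(c['extrinsics']); Rm=E[:3,:3]; C=-Rm.T@E[:3,3]
    n=cv2.undistortPointsIter(uv[:,None],K(c),np.array([c['k1'],0,0,0]),None,None,(3,50,1e-9))[:,0]
    d=np.c_[n[:,0],-n[:,1],-np.ones(len(n))]@Rm
    return C+d*((z-C[2])/d[:,2])[:,None]
def grab(n):
    c=imaging.calibration(n); return c,imaging.read_camera(n)
def save(im,f,box=None,s=1):
    if box: im=im[box[1]:box[3],box[0]:box[2]]
    im=cv2.resize(im,None,fx=s,fy=s,interpolation=cv2.INTER_CUBIC)
    cv2.imwrite('pics/'+f,cv2.cvtColor(im,cv2.COLOR_RGB2BGR))
E
python3 - <<'E'
from h import *
a=cv2.cvtColor(cv2.imread('pics/top0.png'),4)
t=cv2.resize(a[150:250,185:315],None,fx=6,fy=6,interpolation=2)[:300*2]
l=a[195:235,225:285]; r=a[150:255,390:490]
L=cv2.resize(l,None,fx=6,fy=6,interpolation=2); Rr=cv2.resize(r,None,fx=4.2,fy=4.2,interpolation=2)
im=np.zeros((450,790,3),np.uint8); im[:L.shape[0],:L.shape[1]]=L; im[:Rr.shape[0],365:365+Rr.shape[1]]=Rr
im=np.clip(im.astype(float)*1.4,0,255).astype(np.uint8); save(im,'z1.png')
c=imaging.calibration('top')
print(back(c,[[193,167],[305,167],[305,231],[193,231],[235,224],[268,224],[252,222]],.1).round(3))
print(back(c,[[402,165],[440,245]],.1).round(3))
E
```

```text
[[0.62  0.332 0.1  ]
 [0.622 0.057 0.1  ]
 [0.464 0.055 0.1  ]
 [0.463 0.323 0.1  ]
 [0.48  0.224 0.1  ]
 [0.481 0.144 0.1  ]
 [0.485 0.183 0.1  ]]
[[ 0.628 -0.181  0.1  ]
 [ 0.433 -0.267  0.1  ]]
```

View pics/z1.png

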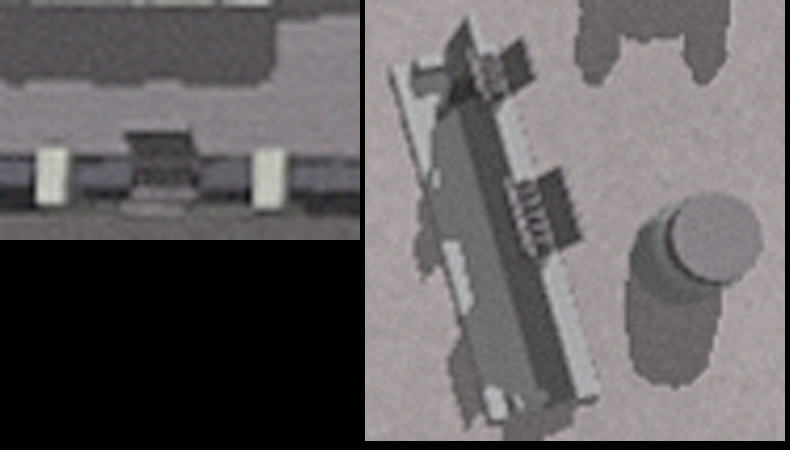

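The far clip on the rail, near (418,165), has the dark probe on its tank side. The near clip, at (432,200), is about 44 mm wide, so it is the wide one. The rail near its robot-side end is free. I'll move over the rail and look through the wrist camera.

carry_out(
  targets=[
    [0,0,-4,0,1],
    [2.9,-2.7,-0.9,0,1],
    [2.9,-2.7,-0.9,0,1],
    [2.9,-2.7,-0.9,0,1],
    [2.9,-2.7,-0.9,0,1],
    [2.9,-2.7,-0.9,0,1],
    [2.9,-2.7,-0.9,0,1],
    [2.9,-2.7,-0.9,0,1],
    [2.9,-2.7,-0.9,0,1],
    [2.9,-2.7,-0.9,0,1],
    [2.9,-2.7,-0.9,0,1],
    [2.9,-2.7,-0.9,0,1],
  ],
  force=30,
)

```text
t: 1.3
eef_pos: [0.4352, -0.2338, 0.3704]
tool_rot: [-0.0, 0.983, 0.186, -0.0]
contact_force: [0.8, -0.3, 0.8]
gripper_width: 1.0
grasp_force: 0.0
```

carry_out(
  targets=[
    [2.5,0,0,0,1],
    [0,0,0,0,1],
    [0,0,0,0,1],
  ],
)

```text
t: 1.6
eef_pos: [0.458, -0.2264, 0.3697]
tool_rot: [-0.0, 0.983, 0.186, -0.001]
contact_force: [-0.6, -0.3, -0.2]
gripper_width: 0.997
grasp_force: 0.0
```

```bash
python3 - <<'E'
from h import *
o=bot.get_obs(); print(o['t'],o['eef_pos'].round(4) if hasattr(o['eef_pos'],'round') else o['eef_pos'],np.round(o['tool_rot'],4),np.round(o['q'],3))
c,im=grab('wrist'); save(im,'w1.png')
E=np.array(c['extrinsics']); print('cam',(-E[:3,:3].T@E[:3,3]).round(3),(-E[2,:3]).round(3),c['fx'],c['k1'])
print(proj(c,[[.628,-.181,.1],[.433,-.267,.1],[.53,-.225,.1],o['eef_pos']]).round(0))
E
```

```text
1.6 [ 0.458  -0.2264  0.3697] [-2.000e-04  9.825e-01  1.861e-01 -6.000e-04] [ 0.565  0.112 -0.25   1.736  0.029  1.298 -0.888]
cam [ 0.521 -0.202  0.512] [-0.248 -0.097 -0.964] 287.42715088835513 0.013340576382155323
[[336.  33.]
 [340. 194.]
 [339. 120.]
 [320. 250.]]
```

View pics/w1.png

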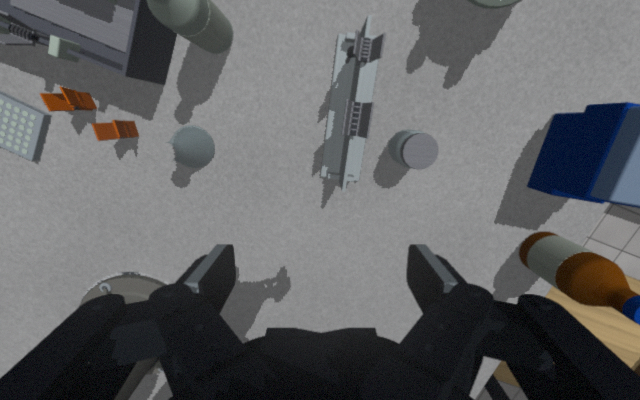

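The wrist view shows the rail running from (340,185) up to (372,30). The wide clip is at (355,118) and the probe clip at (365,45), and the jar stands at (415,148), beside the rail. I'll drop lower for a precise look.

carry_out(
  targets=[
    [1,0,3,0,1],
    [1,0,3,0,1],
    [1,0,3,0,1],
    [0,0,3,0,1],
    [0,0,0,0,1],
    [0,0,0,0,1],
  ],
)

```text
t: 2.25
eef_pos: [0.4854, -0.2164, 0.2506]
tool_rot: [-0.0, 0.983, 0.185, -0.001]
contact_force: [0.9, 0.6, 0.8]
gripper_width: 1.001
grasp_force: 0.0
```

```bash
python3 - <<'E'
from h import *
c,im=grab('wrist'); save(im,'w2.png',(200,0,440,230),2.6)
np.save('w2.npy',im); import json; json.dump({k:np.array(v).tolist() for k,v in c.items()},open('w2.json','w'))
print(bot.get_obs()['eef_pos'])
E
```

```text
[ 0.48629842 -0.21645454  0.25164998]
```

View pics/w2.png

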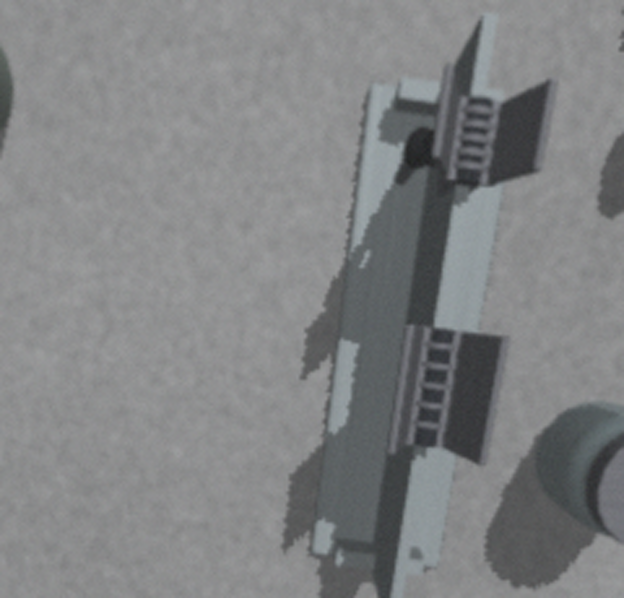

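In this crop, the rail's top edge runs from (488,14) to about (392,590). The probe clip's handle tops are at (447,65)-(437,158) and (554,82)-(541,172), with the black head at (420,148). The wide clip's are at (408,328)-(393,452) and (506,338)-(485,464).

```bash
python3 - <<'E'
from h import *
import json; c=json.load(open('w2.json'))
f=lambda l:np.array(l)/2.6+[200,0]
e=back(c,f([[488,14],[412,460],[392,590]]),.1)
d=e[0]-e[2]; print('edge',e.round(4).tolist(),np.degrees(np.arctan2(d[1],d[0])),np.linalg.norm(d))
for n,l in (('probe',[[447,65],[437,158],[554,82],[541,172]]),('wide',[[408,328],[393,452],[506,338],[485,464]])):
    p=back(c,f(l),.14); print(n,p.round(4).tolist(),p.mean(0).round(4),[np.linalg.norm(p[i]-p[j]).round(4) for i,j in ((0,1),(2,3),(0,2),(1,3))], [np.degrees(np.arctan2(*(p[i]-p[i+1])[[1,0]])).round(1) for i in (0,2)])
print('head',back(c,f([[420,148]]),.09))
print(np.degrees(2*np.arctan2(.186,.983)))
ct=imaging.calibration('top'); im=cv2.cvtColor(cv2.imread('pics/top0.png'),4)
E
```

```text
edge [[0.6611, -0.2121, 0.1], [0.51, -0.2491, 0.1], [0.4563, -0.2631, 0.1]] 13.987238140742404 0.21102116497754708
probe [[0.6293, -0.2036, 0.14], [0.605, -0.2111, 0.14], [0.6367, -0.2355, 0.14], [0.613, -0.2428, 0.14]] [ 0.621  -0.2232  0.14  ] [np.float64(0.0254), np.float64(0.0248), np.float64(0.0327), np.float64(0.0327)] [np.float64(17.2), np.float64(17.1)]
wide [[0.5551, -0.2228, 0.14], [0.5154, -0.2342, 0.14], [0.5638, -0.2541, 0.14], [0.523, -0.2653, 0.14]] [ 0.5394 -0.2441  0.14  ] [np.float64(0.0413), np.float64(0.0423), np.float64(0.0325), np.float64(0.032)] [np.float64(16.1), np.float64(15.4)]
head [[ 0.61704622 -0.20757756  0.09      ]]
21.429287787917414
```

carry_out(
  targets=[
    [0,0,-3,0,1],
    [0.5,-1.6,-3,0,1],
    [1.3,-3.4,0,0,1],
    [1.3,-3.4,0,0,1],
    [1.3,-3.4,0,0,1],
    [1.3,-3.4,0,0,1],
    [1.3,-3.4,0,0,1],
    [1.3,-3.4,0,0,1],
    [1.3,-3.4,0,0,1],
    [1.3,-3.4,0,0,1],
    [1.3,-3.4,0,0,1],
    [0,0,0,0,1],
  ],
)

```text
t: 3.5
eef_pos: [0.4822, 0.1346, 0.313]
tool_rot: [-0.001, 0.982, 0.189, 0.002]
contact_force: [-0.3, -0.0, -0.2]
gripper_width: 0.997
grasp_force: 0.0
```

carry_out(
  targets=[
    [0,0,0,-8.57,1],
    [0,0,0,-8.57,1],
    [0,0,0,-8.57,1],
    [0,0,0.8,-8.57,1],
    [0,0,0.8,-8.57,1],
    [0,0,0.8,-8.57,1],
    [0,0,0.8,-8.57,1],
    [0,0,0.8,-8.57,1],
    [0,0,0,0,1],
    [0,0,0,0,1],
  ],
)

```text
t: 4.5
eef_pos: [0.4829, 0.1284, 0.2716]
tool_rot: [0.001, 0.709, 0.705, 0.001]
contact_force: [-0.3, 0.4, -0.4]
gripper_width: 0.998
grasp_force: 0.0
```

```bash
python3 - <<'E'
from h import *
import json
o=bot.get_obs(); print(o['eef_pos'],np.round(o['tool_rot'],4),np.round(o['q'],2))
c,im=grab('wrist'); save(im,'w3f.png')
json.dump({k:np.array(v).tolist() for k,v in c.items()},open('w3.json','w'))
p=proj(c,[[.48,.183,.14]])[0]; print(p)
x,y=[int(v) for v in (max(0,p[0]-130),max(0,p[1]-90))]; print(x,y); save(im,'w3.png',(x,y,x+260,y+190),3)
E
```

```text
[0.48291706 0.12838658 0.27156872] [7.000e-04 7.091e-01 7.051e-01 6.000e-04] [ 0.21  0.21 -0.67  1.88  0.15  1.1  -0.53]
[316.55061904 134.17612952]
186 44
```

View pics/w3.png

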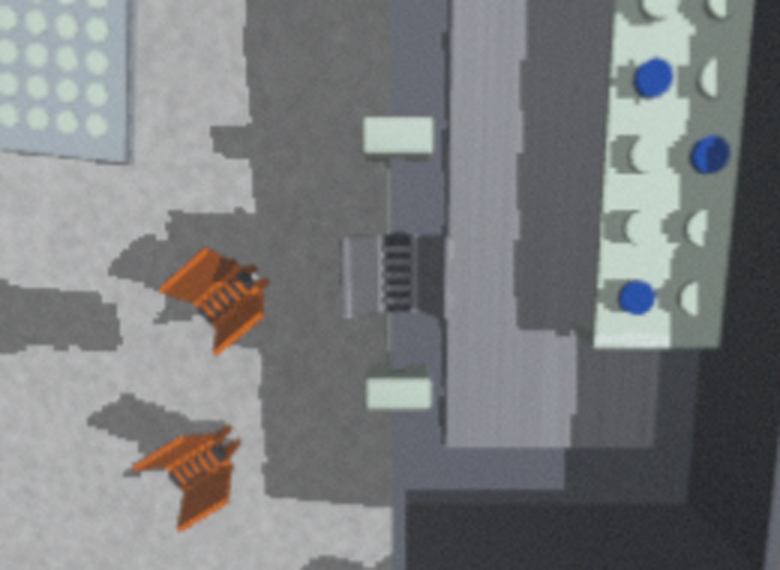

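In the crop, the ear tops are centred at about (398,134) and (399,393). The plain clip sits between them, with handle tops at x≈344 and x≈445 and y from 236 to 316. The orange look-alikes are at (215,300) and (190,475), off the wall.

```bash
python3 - <<'E'
from h import *
import json; c=json.load(open('w3.json'))
f=lambda l:np.array(l)/3+[186,44]
e=back(c,f([[399,130],[399,391]]),.113); print('ears',e.round(4).tolist(),e.mean(0).round(4)); d=e[0]-e[1]; print(np.linalg.norm(d),np.degrees(np.arctan2(d[1],d[0])))
p=back(c,f([[344,236],[346,318],[446,236],[443,314]]),.14); print(p.round(4).tolist(),p.mean(0).round(4))
print('pivot',back(c,f([[398,275]]),.11))
E
```

```text
ears [[0.4825, 0.2265, 0.113], [0.4819, 0.1403, 0.113]] [0.4822 0.1834 0.113 ]
0.08620894460188691 89.54484023296578
[[0.4655, 0.1934, 0.14], [0.4655, 0.1685, 0.14], [0.4968, 0.1932, 0.14], [0.496, 0.1696, 0.14]] [0.4809 0.1812 0.14  ]
pivot [[0.4818199  0.18015049 0.11      ]]
```

carry_out(
  targets=[
    [2.6,-0.1,0,0,1],
    [2.65,0,2,0,1],
    [0,0,4,0,1],
    [0,0,4,0,1],
    [0,0,3,0,1],
    [0,0,2,0,1],
    [0,0,1,0,1],
    [0,0,0,0,1],
    [0,0,0,0,1],
  ],
)

```text
t: 5.45
eef_pos: [0.4821, 0.1818, 0.1114]
tool_rot: [0.0, 0.708, 0.707, 0.001]
contact_force: [1.1, 0.7, 0.5]
gripper_width: 0.998
grasp_force: 0.0
```

carry_out(
  targets=[
    [0,0,0,0,0],
    [0,0,0,0,-0.3],
    [0,0,0,0,-1],
    [0,0,0,0,-1],
    [0,0,0,0,-1],
    [0,0,0,0,-1],
    [0,0,0,0,-1],
    [0,0,0,0,-1],
    [0,0,0,0,-1],
    [0,0,0,0,-1],
  ],
  force=30,
)

```text
t: 6.45
eef_pos: [0.4811, 0.1827, 0.1121]
tool_rot: [0.0, 0.707, 0.707, 0.0]
contact_force: [-5.9, -0.9, 19.0]
gripper_width: 0.2
grasp_force: 37.9
```

carry_out(
  targets=[
    [0,0,-1,0,-1],
    [0,0,-2,0,-1],
    [0,0,-3,0,-1],
    [0,0,-3,0,-1],
    [0,0,-3,0,-1],
    [0,0,-2,0,-1],
    [0,0,0,0,-1],
  ],
)

```text
t: 7.15
eef_pos: [0.4828, 0.1823, 0.2534]
tool_rot: [0.001, 0.707, 0.707, 0.003]
contact_force: [-0.5, 0.4, -0.6]
gripper_width: 0.203
grasp_force: 35.8
```

```bash
python3 - <<'E'
from h import *
c,im=grab('wrist'); save(im,'w4.png',(160,60,480,300),2)
c,im=grab('scene'); save(im,'s4.png',(330,100,480,260),3)
a=cv2.imread('pics/w4.png');b=cv2.imread('pics/s4.png'); h=480
z=np.hstack([cv2.resize(a,(480,360)),cv2.resize(b,(320,360))]);cv2.imwrite('pics/c4.png',z)
E
```

```text
(no output)
```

View pics/c4.png

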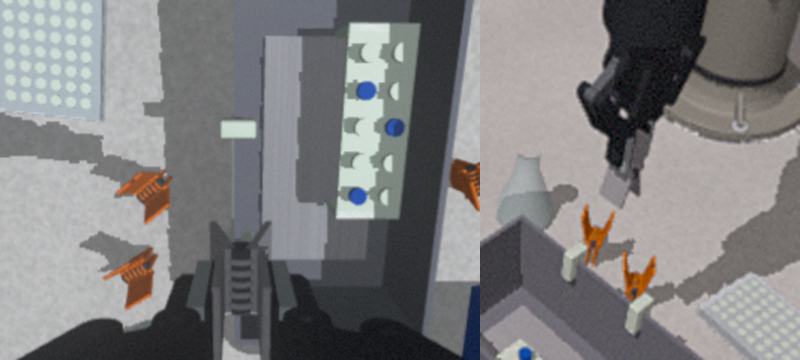

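The clip is held between the pads with its jaws gaping and is clear of the wall. I'll carry it to the free near stretch of the rail.

carry_out(
  targets=[
    [-2,0,0,0,-1],
    [-4,0,0,0,-1],
    [-4,0,0,0,-1],
    [-4,0,0,0,-1],
    [-4,0,0,0,-1],
    [-4,0,0,0,-1],
    [-4,0,0,0,-1],
    [-4,0,0,0,-1],
    [-4,-0.2,0,0,-1],
    [-4,-0.2,0,0,-1],
    [-4,-0.2,0,0,-1],
    [-2.1,0,0,0,-1],
  ],
)

```text
t: 8.45
eef_pos: [0.4729, -0.2634, 0.2483]
tool_rot: [-0.001, 0.709, 0.705, -0.001]
contact_force: [0.2, -0.6, -1.1]
gripper_width: 0.202
grasp_force: 35.8
```

carry_out(
  targets=[
    [0,0,0,8.4,-1],
    [0,0,0,8.4,-1],
    [0,0,0,8.4,-1],
    [0,0,0,8.4,-1],
    [0,0,0,8.4,-1],
    [0,0,0,8.4,-1],
    [0,0,0,8.4,-1],
    [0,0,0,8.4,-1],
    [0,0,0,8.3,-1],
    [0,0,0,0,-1],
    [0,0,0,0,-1],
  ],
)

```text
t: 9.55
eef_pos: [0.4745, -0.2593, 0.2491]
tool_rot: [-0.001, 0.992, 0.128, -0.001]
contact_force: [0.0, 1.2, -0.9]
gripper_width: 0.2
grasp_force: 35.8
```

```bash
cat >> h.py <<'E'
def go(P,h):
    """tool-frame shift (cm) and yaw (deg) to TCP P at heading h (deg)"""
    o=bot.get_obs(); M=R.from_quat(np.roll(o['tool_rot'],-1)).as_matrix()
    hd=np.degrees(np.arctan2(M[1,0],M[0,0])); print('tcp',np.round(o['eef_pos'],4),'hd',hd.round(2),'shift',(M.T@(np.array(P)-o['eef_pos'])*100).round(2),'yaw',round(-(h-hd),2),'q',np.round(o['q'],2),'t',o['t'])
E
python3 - <<'E'
from h import *
import json
go([.476,-.2592,.114],14.5)
c,im=grab('wrist'); save(im,'w5.png',(200,0,440,230),2.6)
json.dump({k:np.array(v).tolist() for k,v in c.items()},open('w5.json','w'))
E
```

```text
tcp [ 0.4745 -0.2593  0.2491] hd 14.71 shift [ 0.17  0.05 13.51] yaw 0.21 q [ 0.58  0.25 -0.23  1.84  0.07  1.06 -0.99] t 9.55
```

View pics/w5.png

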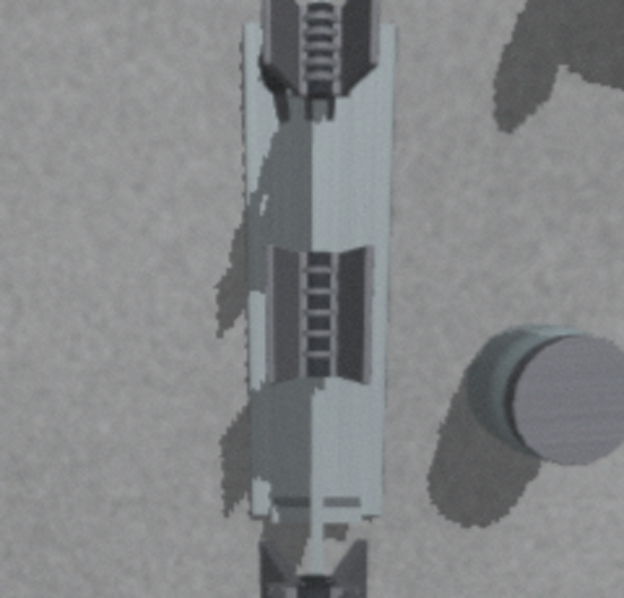

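The rail lies parallel to the image's vertical axis. The wide clip is centred at (320,312), the rail's top edge is at x≈317, and the base's near end is at row 517.

```bash
python3 - <<'E'
from h import *
import json; c=json.load(open('w5.json'))
f=lambda l:np.array(l)/2.6+[200,0]
print('base end',back(c,f([[252,517],[380,517]]),.008).round(4).tolist(), 'far', back(c,f([[244,24],[396,26]]),.008).round(4).tolist())
p=back(c,f([[268,245],[268,382],[373,247],[370,384]]),.14);print('wide',p.round(4).tolist(),p.mean(0).round(4))
print('edge',back(c,f([[318,400],[318,540]]),.1).round(4).tolist())
p=back(c,f([[262,5],[379,5]]),.14);print('probe',p.round(4).tolist(),p.mean(0).round(4))
a=back(c,f([[320,300]]),.12)[0]; b=back(c,f([[318,500]]),.12)[0]; 
E
```

```text
base end [[0.4301, -0.2369, 0.008], [0.4474, -0.3028, 0.008]] far [[0.6519, -0.1806, 0.008], [0.6684, -0.2466, 0.008]]
wide [[0.556, -0.2231, 0.14], [0.5145, -0.2333, 0.14], [0.5639, -0.2555, 0.14], [0.5224, -0.2662, 0.14]] [ 0.5392 -0.2445  0.14  ]
edge [[0.5087, -0.2522, 0.1], [0.4538, -0.2666, 0.1]]
probe [[0.6194, -0.2059, 0.14], [0.628, -0.239, 0.14]] [ 0.6237 -0.2224  0.14  ]
```

carry_out(
  targets=[
    [0.1,0.15,2,0.4,-1],
    [0,0,4,0,-1],
    [0,0,4,0,-1],
    [0,0,2,0,-1],
    [0,0,1,0,-1],
    [0,0,0.5,0,-1],
    [0,0,0,0,-1],
    [0,0,0,0,-1],
  ],
)

```text
t: 10.4
eef_pos: [0.4773, -0.2611, 0.1165]
tool_rot: [0.001, 0.992, 0.123, 0.001]
contact_force: [0.8, 0.4, -0.4]
gripper_width: 0.2
grasp_force: 35.8
```

```bash
python3 - <<'E'
from h import *
go([.476,-.2604,.111],14.3)
E
```

```text
tcp [ 0.4773 -0.2611  0.1165] hd 14.1 shift [-0.11 -0.1   0.54] yaw -0.2 q [ 0.56  0.41 -0.22  1.96  0.12  0.78 -1.05] t 10.4
```

carry_out(
  targets=[
    [0,-0.1,0.3,0,-1],
    [0,0,0,0,-1],
  ],
)

```text
t: 10.6
eef_pos: [0.4764, -0.2597, 0.1127]
tool_rot: [0.0, 0.992, 0.123, 0.0]
contact_force: [-0.1, -0.7, -0.5]
gripper_width: 0.199
grasp_force: 35.8
```

carry_out(
  targets=[
    [0,0,0.2,0,-1],
    [0,0,0,0,-1],
  ],
)

```text
t: 10.8
eef_pos: [0.4766, -0.2599, 0.1122]
tool_rot: [0.0, 0.992, 0.122, 0.0]
contact_force: [-4.5, 2.8, 14.7]
gripper_width: 0.198
grasp_force: 37.6
```

carry_out(
  targets=[
    [0,0,0.1,0,-1],
    [0,0,0,0,-1],
  ],
)

```text
t: 11.0
eef_pos: [0.4766, -0.2599, 0.1121]
tool_rot: [0.001, 0.992, 0.122, 0.0]
contact_force: [-7.2, 3.3, 23.0]
gripper_width: 0.203
grasp_force: 38.6
```

The clip is seated and pressing about 20 N on the edge. I'll release it gently.

carry_out(
  targets=[
    [0,0,0,0,-0.5],
    [0,0,0,0,-0.4],
    [0,0,0,0,-0.3],
    [0,0,0,0,-0.2],
    [0,0,0,0,-0.1],
    [0,0,0,0,0.1],
    [0,0,0,0,0.4],
    [0,0,0,0,1],
    [0,0,0,0,1],
    [0,0,0,0,1],
    [0,0,0,0,1],
  ],
)

```text
t: 12.1
eef_pos: [0.4762, -0.2598, 0.1093]
tool_rot: [-0.0, 0.992, 0.123, 0.0]
contact_force: [0.5, -0.1, 0.2]
gripper_width: 0.999
grasp_force: 0.0
```

carry_out(
  targets=[
    [0,0,-2,0,1],
    [0,0,-4,0,1],
    [0,0,-4,0,1],
    [0,0,-4,0,1],
    [0,0,0,0,1],
    [0,0,0,0,1],
  ],
)

```text
t: 12.7
eef_pos: [0.4765, -0.26, 0.2502]
tool_rot: [0.001, 0.992, 0.122, 0.001]
contact_force: [-0.5, -0.6, -0.4]
gripper_width: 1.005
grasp_force: 0.0
```

```bash
python3 - <<'E'
from h import *
import json
go([.476,-.2604,.111],14.3)
c,im=grab('wrist'); c2,i2=grab('scene')
json.dump({k:np.array(v).tolist() for k,v in c.items()},open('w6.json','w'))
a=cv2.resize(im[0:240,220:440],None,fx=2.2,fy=2.2,interpolation=2); b=cv2.resize(i2[100:210,200:310],(300,300),interpolation=2)
z=np.zeros((528,790,3),np.uint8); z[:,:484]=a; z[:300,488:788]=b; save(z,'c6.png')
E
```

```text
tcp [ 0.4765 -0.26    0.2502] hd 14.06 shift [-0.08  0.   13.92] yaw -0.24 q [ 0.58  0.25 -0.23  1.84  0.07  1.05 -1.  ] t 12.7
```

View pics/c6.png

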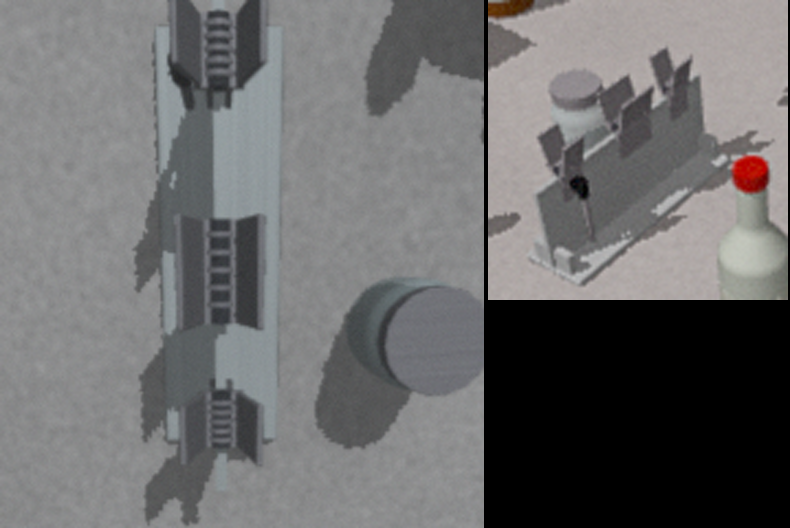

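The plain clip stands upright and home on the rail at crop (221,425), and the probe clip and wide clip are untouched. Next I'll move over the probe clip and turn half round.

carry_out(
  targets=[
    [2.9,0,0,0,1],
    [3,0,0,0,1],
    [3,0,0,0,1],
    [3,0,0,0,1],
    [3,0,0,0,1],
    [0,0,0,-8.5,1],
    [0,0,0,-8.5,1],
    [0,0,0,-8.5,1],
    [0,0,0,-8.5,1],
    [0,0,0,-8.5,1],
    [0,0,0,-8.5,1],
    [0,0,0,-8.5,1],
  ],
)

```text
t: 14.0
eef_pos: [0.6198, -0.2233, 0.247]
tool_rot: [-0.002, 0.799, 0.601, -0.001]
contact_force: [0.3, 0.8, -0.0]
gripper_width: 0.999
grasp_force: 0.0
```

carry_out(
  targets=[
    [0,0,0,-8.5,1],
    [0,0,0,-8.5,1],
    [0,0,0,-8.5,1],
    [0,0,0,-8.5,1],
    [0,0,0,-8.5,1],
    [0,0,0,-8.5,1],
    [0,0,0,-8.5,1],
    [0,0,0,-8.5,1],
    [0,0,0,-8.5,1],
    [0,0,0,-8.5,1],
    [0,0,0,-8.5,1],
    [0,0,0,-8.5,1],
  ],
)

```text
t: 15.2
eef_pos: [0.6198, -0.2233, 0.2472]
tool_rot: [-0.001, 0.035, 0.999, 0.001]
contact_force: [-0.7, 0.3, -0.2]
gripper_width: 1.002
grasp_force: 0.0
```

carry_out(
  targets=[
    [0,0,0,-8.5,1],
    [0,0,0,-8.5,1],
    [0,0,0,0,1],
    [0,0,0,0,1],
  ],
)

```text
t: 15.6
eef_pos: [0.6202, -0.2234, 0.2479]
tool_rot: [-0.001, -0.108, 0.994, 0.001]
contact_force: [0.6, 0.1, -0.7]
gripper_width: 1.002
grasp_force: 0.0
```

```bash
python3 - <<'E'
from h import *
import json
go([.621,-.2235,.112],194.3)
c,im=grab('wrist')
p=np.array([[.621,-.2235,.14]]); print(proj(c,p))
# draw predicted handle corners
a=np.radians(14.3); u=np.array([np.cos(a),np.sin(a),0]); v=np.array([-u[1],u[0],0])
q=proj(c,[p[0]+s*.013*u+t*.0165*v for s,t in((1,1),(1,-1),(-1,-1),(-1,1))])
x,y=(proj(c,p)[0]-[100,80]).astype(int); y=max(y,0); print(x,y)
s=cv2.resize(im[y:y+200,x:x+220],None,fx=3,fy=3,interpolation=2)
cv2.polylines(s,[((q-[x,y])*3).astype(int)],True,(255,0,0),1); save(s[:600],'c7.png')
E
```

```text
tcp [ 0.6202 -0.2234  0.2479] hd -167.64 shift [-0.1  -0.05 13.59] yaw -361.94 q [ 0.85  0.59 -0.89  1.53  0.47  1.25  1.67] t 15.6
[[320.6926751  198.53829658]]
220 118
```

View pics/c7.png

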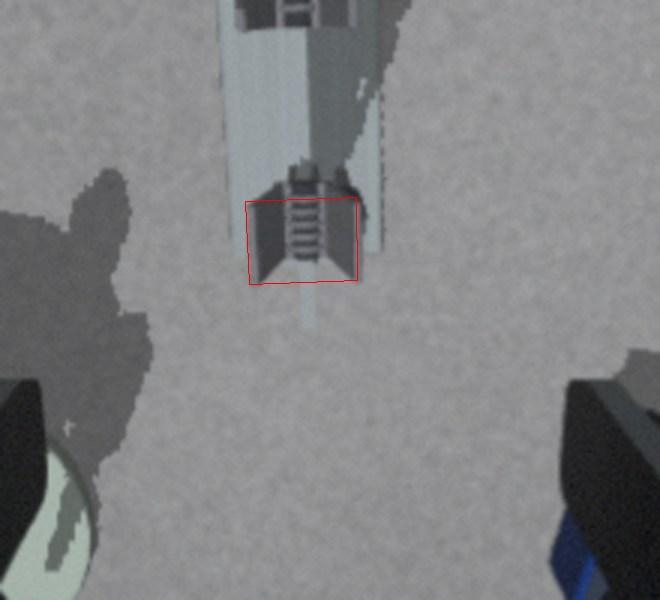

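The predicted outline of the handle tops matches the probe clip to about 1 mm. I'll descend and squeeze.

carry_out(
  targets=[
    [-0.1,0,1,-1.9,1],
    [0,0,4,0,1],
    [0,0,4,0,1],
    [0,0,2.5,0,1],
    [0,0,1.5,0,1],
    [0,0,0.5,0,1],
    [0,0,0,0,1],
    [0,0,0,0,1],
  ],
)

```text
t: 16.45
eef_pos: [0.6227, -0.2233, 0.1158]
tool_rot: [0.001, -0.126, 0.992, -0.0]
contact_force: [0.2, 0.1, -0.1]
gripper_width: 1.002
grasp_force: 0.0
```

carry_out(
  targets=[
    [0,0,0,0,0],
    [0,0,0,0,-0.3],
    [0,0,0,0,-1],
    [0,0,0,0,-1],
    [0,0,0,0,-1],
    [0,0,0,0,-1],
    [0,0,0,0,-1],
    [0,0,0,0,-1],
    [0,0,0,0,-1],
    [0,0,0,0,-1],
  ],
  force=30,
)

```text
t: 17.45
eef_pos: [0.6234, -0.2233, 0.1166]
tool_rot: [0.002, -0.126, 0.992, -0.001]
contact_force: [-1.0, 0.1, 9.2]
gripper_width: 0.202
grasp_force: 33.6
```

carry_out(
  targets=[
    [0,0,-1,0,-1],
    [0,0,-2,0,-1],
    [0,0,-3.5,0,-1],
    [0,0,-4,0,-1],
    [0,0,-4,0,-1],
    [0,0,-4,0,-1],
    [0,0,0,0,-1],
  ],
)

```text
t: 18.15
eef_pos: [0.6243, -0.2228, 0.3062]
tool_rot: [0.005, -0.126, 0.992, -0.002]
contact_force: [0.8, -0.1, -0.4]
gripper_width: 0.2
grasp_force: 32.3
```

carry_out(
  targets=[
    [2,0.8,0,0,-1],
    [3,1.3,0,0,-1],
    [3,1.3,0,0,-1],
    [3,1.3,0,0,-1],
    [2.3,1.1,0,0,-1],
    [-0.6,2.6,0,0,-1],
    [-0.9,3.4,0,0,-1],
    [-0.9,3.4,0,0,-1],
    [-0.9,3.4,0,0,-1],
    [-0.9,3.4,0,0,-1],
    [-0.9,3.4,0,0,-1],
    [-0.9,3.4,0,0,-1],
  ],
)

```text
t: 19.35
eef_pos: [0.4782, 0.0385, 0.299]
tool_rot: [-0.0, -0.126, 0.992, -0.0]
contact_force: [0.2, -0.3, -1.5]
gripper_width: 0.201
grasp_force: 32.3
```

carry_out(
  targets=[
    [-0.9,3.5,0,0,-1],
    [-0.9,3.5,0,0,-1],
    [-0.9,3.5,0,0,-1],
    [-0.9,3.5,0,0,-1],
    [0,0,0,8,-1],
    [0,0,0,8,-1],
    [0,0,0,8,-1],
    [0,0,0,8,-1],
    [0,0,0,8,-1],
    [0,0,0,8,-1],
    [0,0,0,8,-1],
    [0,0,0,8,-1],
  ],
)

```text
t: 20.55
eef_pos: [0.4783, 0.1816, 0.2989]
tool_rot: [-0.0, 0.421, 0.907, -0.0]
contact_force: [-0.3, -0.1, -0.3]
gripper_width: 0.202
grasp_force: 32.3
```

carry_out(
  targets=[
    [0,0,0,8,-1],
    [0,0,0,8,-1],
    [0,0,0,8,-1],
    [0,0,0,8,-1],
    [0,0,0,8,-1],
    [0,0,0,0,-1],
    [0,0,0,0,-1],
  ],
)

```text
t: 21.25
eef_pos: [0.4785, 0.1818, 0.2991]
tool_rot: [-0.0, 0.703, 0.711, -0.0]
contact_force: [-0.1, 1.0, -0.3]
gripper_width: 0.202
grasp_force: 32.3
```

```bash
python3 - <<'E'
from h import *
go([.482,.1834,.1166],89.8)
c,im=grab('wrist'); c2,i2=grab('scene')
a=cv2.resize(im[60:300,180:460],None,fx=1.7,fy=1.7,interpolation=2); b=cv2.resize(i2[70:270,330:480],(300,400),interpolation=2)
z=np.zeros((408,790,3),np.uint8); z[:,:476]=a; z[:400,488:788]=b; save(z,'c8.png')
E
```

```text
tcp [0.4785 0.1818 0.2991] hd 90.7 shift [ 0.17  0.36 18.25] yaw 0.9 q [ 0.2   0.23 -0.79  1.81  0.18  1.17 -0.64] t 21.25
```

View pics/c8.png

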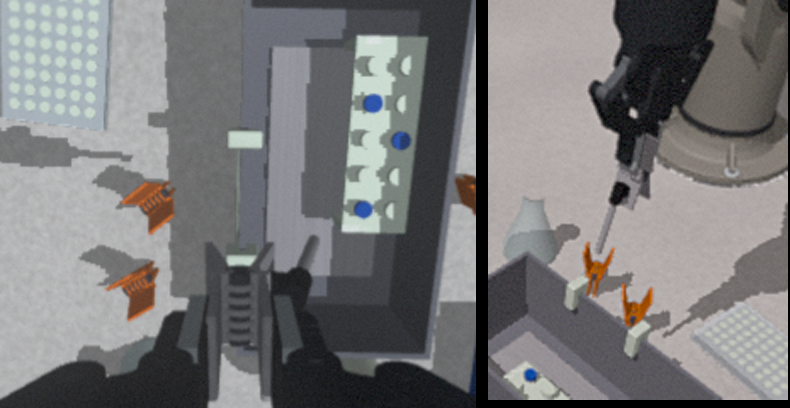

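The probe is on the tank side, at (300,270) in the left crop, and the jaws are open over the wall. I'll lower it.

carry_out(
  targets=[
    [0,0.35,1,0.9,-1],
    [0,0,3,0,-1],
    [0,0,4,0,-1],
    [0,0,4,0,-1],
    [0,0,2.5,0,-1],
    [0,0,1.5,0,-1],
    [0,0,1,0,-1],
    [0,0,0.6,0,-1],
    [0,0,0,0,-1],
    [0,0,0,0,-1],
  ],
)

```text
t: 22.35
eef_pos: [0.4831, 0.1823, 0.1242]
tool_rot: [0.0, 0.71, 0.704, 0.001]
contact_force: [-0.1, 0.2, -0.6]
gripper_width: 0.198
grasp_force: 32.3
```

```bash
python3 - <<'E'
from h import *
go([.482,.1815,.1166],89.8)
E
```

```text
tcp [0.4831 0.1823 0.1242] hd 89.58 shift [-0.08 -0.11  0.76] yaw -0.22 q [ 0.09  0.44 -0.71  1.99  0.39  0.84 -0.84] t 22.35
```

carry_out(
  targets=[
    [0,-0.1,0.4,0,-1],
    [0,0,0.2,0,-1],
    [0,0,0,0,-1],
  ],
)

```text
t: 22.65
eef_pos: [0.4812, 0.1817, 0.1173]
tool_rot: [0.0, 0.71, 0.704, -0.0]
contact_force: [0.8, -0.2, -1.2]
gripper_width: 0.199
grasp_force: 32.3
```

carry_out(
  targets=[
    [0,0,0.2,0,-1],
    [0,0,0,0,-1],
  ],
)

```text
t: 22.85
eef_pos: [0.4816, 0.182, 0.1165]
tool_rot: [0.001, 0.71, 0.704, -0.0]
contact_force: [-3.3, -3.1, 11.5]
gripper_width: 0.199
grasp_force: 33.7
```

carry_out(
  targets=[
    [0,0,0.1,0,-1],
    [0,0,0,0,-1],
  ],
)

```text
t: 23.05
eef_pos: [0.4817, 0.182, 0.1163]
tool_rot: [0.001, 0.71, 0.704, -0.0]
contact_force: [-7.3, -3.6, 21.4]
gripper_width: 0.197
grasp_force: 34.7
```

The probe clip is seated at the same height it had on the rail. I'll release it.

carry_out(
  targets=[
    [0,0,0,0,-0.5],
    [0,0,0,0,-0.4],
    [0,0,0,0,-0.3],
    [0,0,0,0,-0.2],
    [0,0,0,0,-0.1],
    [0,0,0,0,0.1],
    [0,0,0,0,0.4],
    [0,0,0,0,1],
    [0,0,0,0,1],
    [0,0,0,0,1],
    [0,0,0,0,1],
  ],
)

```text
t: 24.15
eef_pos: [0.4813, 0.1819, 0.1143]
tool_rot: [-0.0, 0.71, 0.704, -0.0]
contact_force: [-0.3, 1.0, -0.4]
gripper_width: 0.999
grasp_force: 0.0
```

carry_out(
  targets=[
    [0,0,-2,0,1],
    [0,0,-4,0,1],
    [0,0,-4,0,1],
    [-2,0,-4,0,1],
    [-3,0,0,0,1],
    [0,0,0,0,1],
    [0,0,0,0,1],
  ],
)

```text
t: 24.85
eef_pos: [0.4809, 0.1311, 0.2542]
tool_rot: [0.0, 0.71, 0.704, -0.0]
contact_force: [-0.3, -0.7, -0.1]
gripper_width: 1.002
grasp_force: 0.0
```

```bash
python3 - <<'E'
from h import *
import json
c,im=grab('wrist'); c2,i2=grab('scene')
p=proj(c,[[.482,.1834,.12]])[0]; x,y=int(p[0]-80),max(0,int(p[1]-70)); print(x,y)
a=cv2.resize(im[y:y+150,x:x+160],None,fx=3,fy=3,interpolation=2); b=cv2.resize(i2[110:310,200:470],(400,296),interpolation=2)
z=np.zeros((460,780,3),np.uint8); z[:450,:480]=a; z[:222,484:780]=cv2.resize(b,(296,222));
d=i2[180:260,350:430]; z[226:456,484:714]=cv2.resize(d,(230,230),interpolation=2); save(z,'c9.png')
json.dump({k:np.array(v).tolist() for k,v in c.items()},open('w9.json','w'))
E
```

```text
240 66
```

View pics/c9.png

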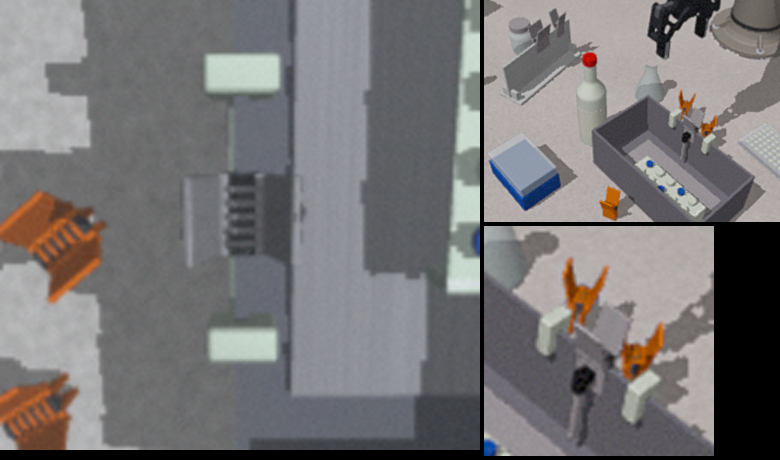

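The probe clip sits upright on the wall at (240,217), about 3 mm from mid-ears, with the probe hanging inside the tank. The rail clips are in place, so I'm handing in.

```bash
python3 -c "
from station import bot
print(bot.hand_in())"
```

```text
the job is handed in; nothing more can be done
None
```

I handed the job in at about 25 s: the plain clip grips the rail's free near end, and the probe clip grips the bath wall about 3 mm from mid-ears with its probe inside the tank, though the hand-in returned no verdict.

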